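# Weigh two seal blanks and load the sound one in the press

### The job

One of the two tall lead seal blanks standing on the bench is hollow inside. Stand them on the balance, one in the middle of each pan, and let go so that it tips; then take the heavier one, whose pan has dropped, and stand it upright in the round loading seat on the tongue of the press, leaving the lighter one standing in its pan.

Things in the scene. Friction and masses are not known exactly. Their poses are not given: they have to be found in the camera images.
- seal_a_mid (a point): One of the two blanks: an upright dull grey lead cylinder, 24 mm in diameter, 44 mm tall, grooved near its top; loose, 0.1 to 0.26 kg. The point is its centre, 22 mm above its flat underside; z is its long axis, up. One blank is about half as heavy as the other; only weighing shows which. (The flat lead discs, 9 mm thick, are spent seals, not blanks.)
- seal_b_mid (a point): The other blank, identical to the eye; its point and axes likewise.
- pan_left (a point): Centre of the floor of the left (+y) brass pan of the balance, fixed to the beam 110 mm from the pivot and tilting with it; floor 66 mm wide inside a rim 3 mm high. y runs along the beam from the pivot to this pan, x level across the beam, z up from the floor. The floor is 76 mm above the bench with the beam level, 13 mm lower or higher with this pan down or up.
- pan_right (a point): The same for the other pan; axes as for the left pan, so y points from this pan to the pivot.
- beam (a joint): Tilt of the balance beam, rad: 0 level, positive with the left pan down, negative with the right pan down; stops at +0.12 and -0.12. Swings freely, damped, with a weak spring that levels it when empty. With a blank in each pan it goes to the stop on the heavier side in about a second.
- seat (a point): Centre of the floor of the press's round loading seat: a steel ring of 45 mm inner width, 4 mm high, on a flat tongue 75 mm wide that sticks out of the cast iron press towards the middle of the bench. The floor is 42 mm above the bench. +y points along the tongue to the press, whose tall frame begins about 120 mm behind the point; z is up.
Mind the look-alikes: they are no part of the job. Leave any blue look-alike of the part that bears seal_b_mid alone.

How it is judged:
By the outcome, as a careful person would: the job done as asked, in the order asked, and still so for the second after the job is handed in, with the robot touching nothing.
It also fails if it takes over 72 s, if anything falls off the work surface, if the arm or the gripper's body presses on something with over 40 N, if the wrist force passes 120 N, or if a joint passes its speed limit or range.

### The arm

A 6-joint arm with a two-finger parallel gripper is mounted at the origin on the work surface. World frame = base frame: x ahead of the robot, y to its left, z up, the work surface at z = 0. Lengths are in m, angles in rad, forces in N, time in s.
With the tool pointing down it reaches from about 0.375 to 0.9 m from the base axis. Payload 3.1 kg.
Tool frame: the origin (TCP) lies at the very end of the fingers, on their centre line; the grasp point (between the pads) lies 19 mm behind it; z points along the fingers, y is the direction in which the jaws open and shut (so a half turn about z gives the same grasp; the last joint's range is limited). The gripper opens to 87 mm and grips with 3 to 60 N. Pads are 19 mm wide; open, the fingers measure 117 mm over their backs; the gripper's body (75 mm by 190 mm) begins 51 mm behind the grasp point.
Start: joints at [0.925, 0.527, 1.433, -0, 1.181, -0.178], TCP at [0.281, 0.558, 0.223] pointing down, gripper open.
Joint ranges: [-3.08, 3.08], [-0.75, 2.2], [0.22, 2.44], [-1.43, 4.57], [0, 2.65], [-2.85, 2.85]. Speed limits (rad/s): [2.79, 2.79, 3.14, 3.14, 3.14, 3.14].

### API

Orientations are given as a unit quaternion [x, y, z, w].
In Python, from rig import robot gives the robot as it stands. The module is installed in compiled form; this text tells all that it offers.
- The arm moves only by the tool carry_out, never from a script. Its argument "series" is a list of rows, each a list of 7 numbers: the shift along the tool's x, y, z in mm, then the turn, a rotation vector about the tool's x, y, z in degrees, then the gripper command: -1 is shut, 1 is fully open, values between are in proportion. In form: [[tx, ty, tz, rx, ry, rz, claw], ...]. A call has 1 to 8 rows; each row is the pose to reach, as a shift and turn from the pose measured when the call began, along the tool's axes at that moment; what a row does not reach only later rows make up. A row lasts 1/8 s, in which the tool goes at most 62.5 mm and 10.7 degrees, less where a joint would pass 70% of its speed; a pose out of reach is approached as far as the arm can. A call with a gripper value outside its range is refused whole. The fingers move at their own pace and stop on an object; "force" is the grip in N (left out, the last holds). Time passes only in rows, so rows that repeat a pose let the fingers close. It gives the time, the measured TCP pose, the force and the opening at its end, in the units of the state.
- robot.get_obs(): the state, without advancing time (a new reading comes with each control period).
- robot.camera(name): name is "side" or "top"; returns a dict with "pixels" (384x512x3 uint8, red, green, blue), "fx", "fy", "cx", "cy" (pixels), "position" and "attitude" of the camera in the world. Camera axes: x right, y down, z forward; pixel columns grow to the right and rows downward; lengths in m; the calibration is good to about 2 mm. A picture is of the moment at which its call begins. There is no depth.
- robot.hand_in(): hands the job in, once; it reports no verdict.
The state is a dict: "time": time; "q": joint angles; "joint_velocities": joint speeds; "joint_torque": joint torques, N m; "position": TCP position; "tool_rot": TCP orientation; "ft_force": force on the tool from outside, world axes, zero at the start; "moment": the same for the moment, N m; "grip_width": finger opening in m.
Only numpy, scipy, OpenCV 4.12 (cv2) and the standard library are available. Lean on these libraries where they do the work, as an engineer would, in place of code of your own. Each camera call takes 0.05 s, during which the arm holds its last target.

## Working session

There is one attempt and no reset: what is moved stays moved. The work goes in short steps, Python scripts to look and compute and a tool call to move; the robot and the scene stay as the last step left them, time stands still between calls to the robot, and variables do not carry over. Pictures are saved under pics/ and viewed, and the job is handed in when it is done.

Besides the shell and the picture viewer there is one more tool, called after "Emit:" by a JSON object that holds its "op" and its "data", one argument or row to a line. carry_out: Moves the arm, as the interface text tells. Its arguments: {"type":"object","properties":{"series":{"type":"array"},"force":{"type":"number"}},"required":["series"]}

```bash
mkdir -p pics; ls
cat > h.py <<'E'
import numpy as np, cv2
from scipy.spatial.transform import Rotation as R
from rig import robot
def cam(n,fn=None):
    c=robot.camera(n)
    if fn: cv2.imwrite('pics/'+fn,c['pixels'][:,:,::-1])
    return c
def _R(c):
    a=np.array(c['attitude'],float)
    return a if a.shape==(3,3) else R.from_quat(a).as_matrix()
def ray(c,u,v):
    d=_R(c)@np.array([(u-c['cx'])/c['fx'],(v-c['cy'])/c['fy'],1.]); return np.array(c['position']),d
def at_z(c,u,v,z):
    p,d=ray(c,u,v); return p+d*(z-p[2])/d[2]
def proj(c,P):
    q=_R(c).T@(np.array(P)-np.array(c['position'])); return np.array([c['fx']*q[0]/q[2]+c['cx'],c['fy']*q[1]/q[2]+c['cy']])
def crop(c,fn,u0,v0,u1,v1,s):
    im=c['pixels'][v0:v1,u0:u1,::-1]; cv2.imwrite('pics/'+fn,cv2.resize(im,None,fx=s,fy=s,interpolation=cv2.INTER_CUBIC))
def shift(target):
    o=robot.get_obs(); r=R.from_quat(o['tool_rot']); return r.inv().apply(np.array(target)-np.array(o['position']))*1000
E
python3 - <<'E'
from h import *
for n in ('top','side'):
    c=cam(n,n+'0.png'); print(n,{k:np.round(v,4).tolist() for k,v in c.items() if k!='pixels'})
print(robot.get_obs())
E
```

```text
pics
top {'fx': 391.4791, 'fy': 391.4791, 'cx': 258.7151, 'cy': 198.4451, 'position': [0.3692, -0.0121, 1.0191], 'attitude': [-0.7037, 0.704, -0.0655, 0.0706]}
side {'fx': 479.5157, 'fy': 479.5157, 'cx': 247.9599, 'cy': 188.8305, 'position': [0.0161, -0.5081, 0.8413], 'attitude': [0.8486, -0.3688, 0.152, -0.3475]}
{'time': 0.1, 'q': array([ 9.25505302e-01,  5.28383683e-01,  1.43379591e+00,  6.60236055e-06,
        1.18137799e+00, -1.78514108e-01]), 'joint_velocities': array([ 0.00068767, -0.00337692, -0.00395381, -0.00103372, -0.00044171,
       -0.00119281]), 'joint_torque': array([-7.10124550e-05, -4.40986347e+01, -1.77150804e+01,  6.34919107e-02,
        5.33292023e-02, -2.68830939e-05]), 'position': array([0.28082989, 0.55760983, 0.22165612]), 'tool_rot': array([ 2.31276547e-01,  9.72887554e-01, -8.99068001e-04, -3.96129784e-04]), 'ft_force': array([0.30976483, 0.67404614, 0.32269656]), 'moment': array([ 0.03654231,  0.01271572, -0.0293944 ]), 'grip_width': 0.08711108193491507}
```

View pics/top0.png

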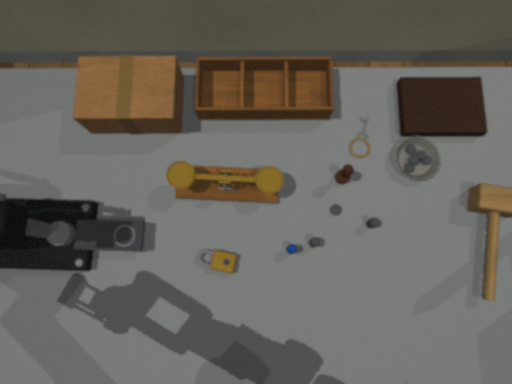

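View pics/side0.png

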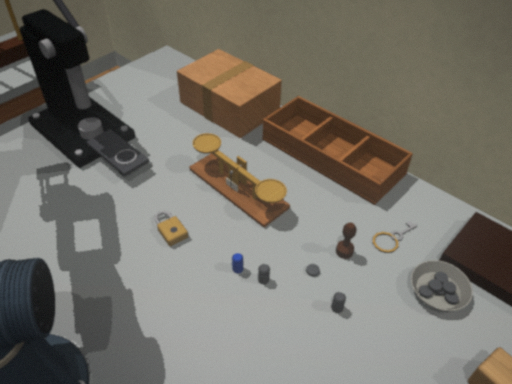

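Run:
```python
from h import *
c=cam('top'); s=cam('side')
crop(c,'t1.png',270,190,400,270,6)
crop(c,'t2.png',70,150,290,280,3.6)
crop(s,'s1.png',220,235,360,325,5.5)
crop(s,'s2.png',70,120,300,230,3.4)
```

```text
(no output)
```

View pics/t1.png

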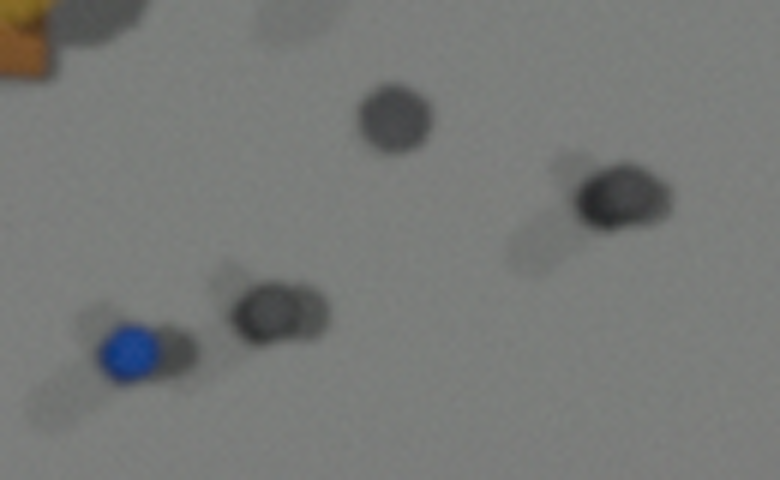

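View pics/t2.png

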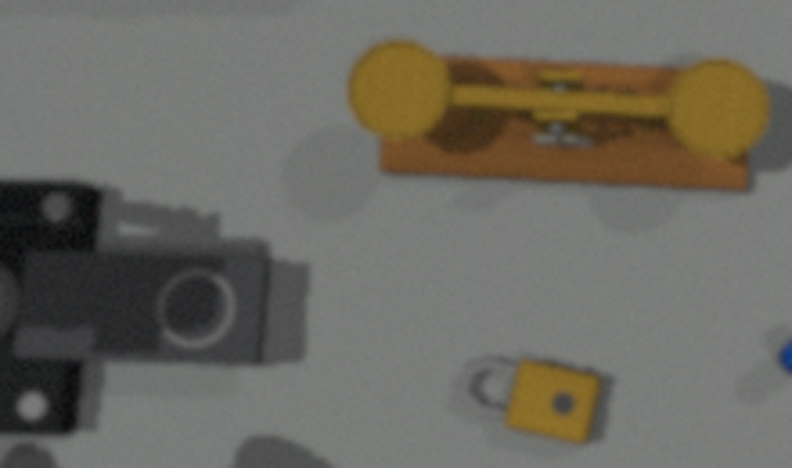

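View pics/s1.png

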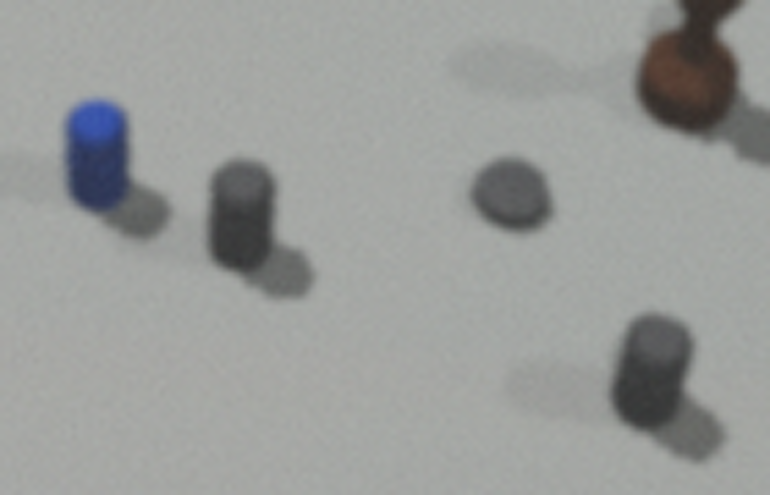

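View pics/s2.png

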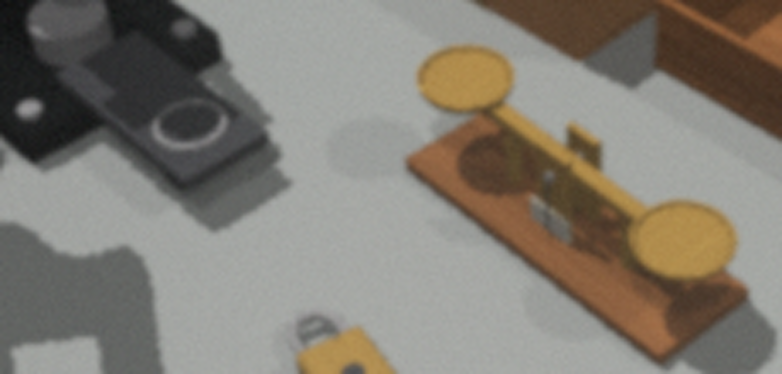

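```bash
cat >> h.py <<'E'
def tri(c,uc,s,us):
    A=[];b=[]
    for cc,(u,v) in ((c,uc),(s,us)):
        p,d=ray(cc,u,v); d=d/np.linalg.norm(d); M=np.eye(3)-np.outer(d,d); A.append(M); b.append(M@p)
    x=np.linalg.lstsq(np.vstack(A),np.hstack(b),rcond=None)[0]
    return x, np.hypot(*(proj(c,x)-uc)), np.hypot(*(proj(s,x)-us))
def uc(x,y,u0,v0,s): return ((x+.5)/s-.5+u0,(y+.5)/s-.5+v0)
E
python3 - <<'E'
from h import *
c=cam('top'); s=cam('side')
T=lambda x,y:uc(x,y,270,190,6); S=lambda x,y:uc(x,y,220,235,5.5)
T2=lambda x,y:uc(x,y,70,150,3.6); S2=lambda x,y:uc(x,y,70,120,3.4)
for n,t,q,z in (('b1',T(275,308),S(244,183),.044),('b2',T(632,193),S(660,340),.044),('panL',T2(400,90),S2(466,79),.076),('panR',T2(719,110),S2(682,241),.076),('seat',T2(197,308),S2(190,125),.044)):
    x,e1,e2=tri(c,t,s,q); print(n,x.round(4),e1.round(2),e2.round(2),'topz',at_z(c,*t,z).round(4),'sidez',at_z(s,*q,z).round(4))
E
```

```text
b1 [ 0.4526 -0.1467  0.0399] 0.17 0.21 topz [ 0.4519 -0.1459  0.044 ] sidez [ 0.4507 -0.1488  0.044 ]
b2 [ 0.5007 -0.2972  0.0417] 0.36 0.47 topz [ 0.4997 -0.296   0.044 ] sidez [ 0.5001 -0.2983  0.044 ]
panL [0.6142 0.188  0.0771] 0.34 0.34 topz [0.6138 0.1887 0.076 ] sidez [0.6158 0.1885 0.076 ]
panR [ 0.6008 -0.0322  0.0724] 0.32 0.35 topz [ 0.5993 -0.0316  0.076 ] sidez [ 0.5988 -0.0348  0.076 ]
seat [0.4671 0.3312 0.0412] 0.28 0.28 topz [0.4663 0.3306 0.044 ] sidez [0.4661 0.3278 0.044 ]
```

Run:
```python
from h import *
print(shift([.4515,-.147,.223]).round(1))
```

```text
[-4.694e+02 -5.528e+02 -4.000e-01]
```

Emit:
{"op": "carry_out", "data": {
  "series": [
    [-470,-553,0,0,0,0,1],
    [-470,-553,0,0,0,0,1],
    [-470,-553,0,0,0,0,1],
    [-470,-553,0,0,0,10,1],
    [-470,-553,0,0,0,20,1],
    [-470,-553,0,0,0,30,1],
    [-470,-553,0,0,0,40,1],
    [-470,-553,0,0,0,50,1]
  ],
  "force": 20
}}

```text
time: 1.3
position: [0.3993, 0.0702, 0.2229]
tool_rot: [0.623, 0.782, 0.0, 0.001]
ft_force: [0.6, -0.2, 0.4]
grip_width: 0.0869
```

```bash
cat > sh.py <<'E'
from h import *
import sys
a=[float(x) for x in sys.argv[1:5]]
o=robot.get_obs(); r=R.from_quat(o['tool_rot']); y=r.apply([0,1,0]); yaw=np.degrees(np.arctan2(y[1],y[0]))
# target upright rotation with tool y at yaw a[3]
t=np.radians(a[3]); Y=np.array([np.cos(t),np.sin(t),0]); Z=np.array([0,0,-1.]); X=np.cross(Y,Z)
Rt=R.from_matrix(np.stack([X,Y,Z],1))
print('t',o['time'],'pos',o['position'].round(4),'yaw',yaw.round(2),'grip',round(o['grip_width'],4),'F',o['ft_force'].round(2),'q',o['q'].round(2))
print('shift',shift(a[:3]).round(1),'turn',np.degrees((r.inv()*Rt).as_rotvec()).round(2))
E
python3 sh.py .4515 -.147 .1 -3.7
```

```text
t 1.3 pos [0.3993 0.0702 0.2229] yaw 12.93 grip 0.0869 F [ 0.57 -0.23  0.43] q [-0.1   0.23  1.95 -0.    0.96 -0.33]
shift [-223.3    2.1  123.1] turn [ 0.06  0.04 16.63]
```

Emit:
{"op": "carry_out", "data": {
  "series": [
    [-60,1,0,0,0,8,1],
    [-120,2,20,0,0,17,1],
    [-180,2,80,0,0,17,1],
    [-223,2,120,0,0,17,1],
    [-223,2,125,0,0,17,1],
    [-223,2,125,0,0,17,1]
  ]
}}

```text
time: 2.05
position: [0.4509, -0.1476, 0.0968]
tool_rot: [0.733, 0.681, -0.0, -0.001]
ft_force: [-0.2, -0.1, -0.8]
grip_width: 0.0872
```

```bash
python3 sh.py .4515 -.147 .013 -3.7
python3 - <<'E'
from h import *
s=cam('side'); crop(s,'s3.png',180,160,340,290,5)
c=cam('top'); crop(c,'t3.png',250,170,410,290,5)
E
```

```text
t 2.05 pos [ 0.4509 -0.1476  0.0968] yaw -4.21 grip 0.0872 F [-0.2  -0.11 -0.79] q [-0.55  0.54  1.92  0.    0.68 -0.48]
shift [ 0.5  0.7 83.8] turn [-0.07 -0.04 -0.51]
```

View pics/s3.png

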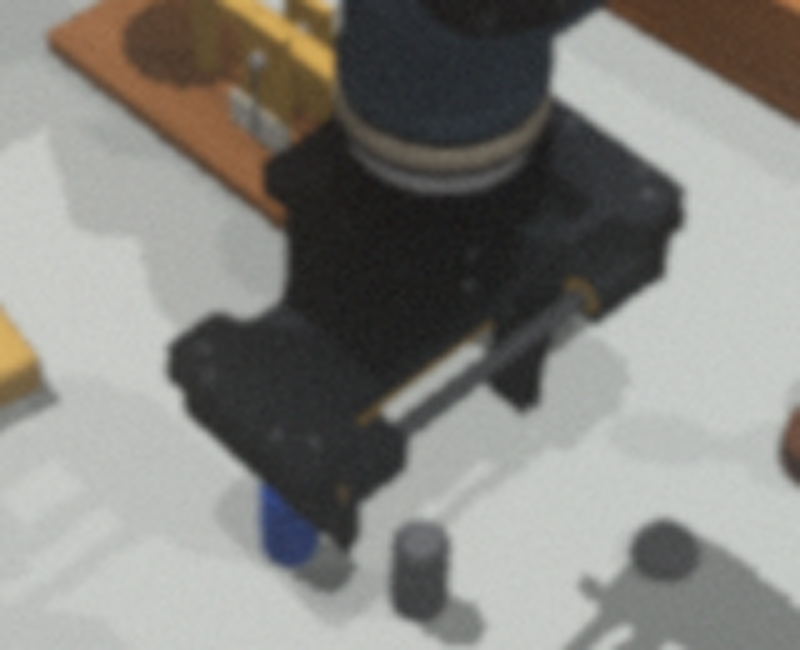

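View pics/t3.png

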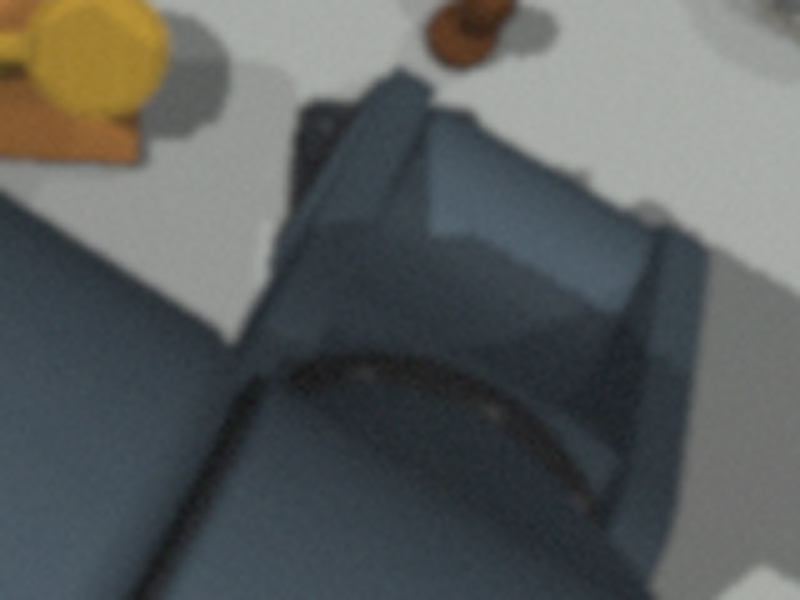

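Emit:
{"op": "carry_out", "data": {
  "series": [
    [0,1,40,0,0,0,1],
    [0,1,70,0,0,0,1],
    [0,1,84,0,0,0,1],
    [0,1,84,0,0,0,1],
    [0,1,84,0,0,0,-1],
    [0,1,84,0,0,0,-1],
    [0,1,84,0,0,0,-1],
    [0,1,84,0,0,0,-1]
  ],
  "force": 20
}}

```text
time: 3.15
position: [0.4523, -0.1465, 0.0148]
tool_rot: [0.732, 0.681, 0.0, 0.001]
ft_force: [-0.3, 0.4, -0.4]
grip_width: 0.0549
```

Emit:
{"op": "carry_out", "data": {
  "series": [
    [0,0,0,0,0,0,-1],
    [0,0,0,0,0,0,-1],
    [0,0,-20,0,0,0,-1],
    [0,0,-60,0,0,0,-1],
    [0,0,-120,0,0,0,-1],
    [0,0,-170,0,0,0,-1],
    [0,0,-190,0,0,0,-1],
    [0,0,-190,0,0,0,-1]
  ]
}}

```text
time: 4.15
position: [0.4526, -0.1467, 0.2059]
tool_rot: [0.732, 0.682, 0.001, 0.002]
ft_force: [-0.7, -0.8, -1.8]
grip_width: 0.0224
```

```bash
python3 sh.py .6148 .1886 .203 -3.7
python3 - <<'E'
from h import *
s=cam('side'); crop(s,'s4.png',180,100,340,290,4)
E
```

```text
t 4.15 pos [ 0.4526 -0.1467  0.2059] yaw -4.08 grip 0.0224 F [-0.68 -0.82 -1.81] q [-0.55  0.35  1.82  0.    0.97 -0.48]
shift [346.  137.9   2.8] turn [ 0.24  0.11 -0.38]
```

View pics/s4.png

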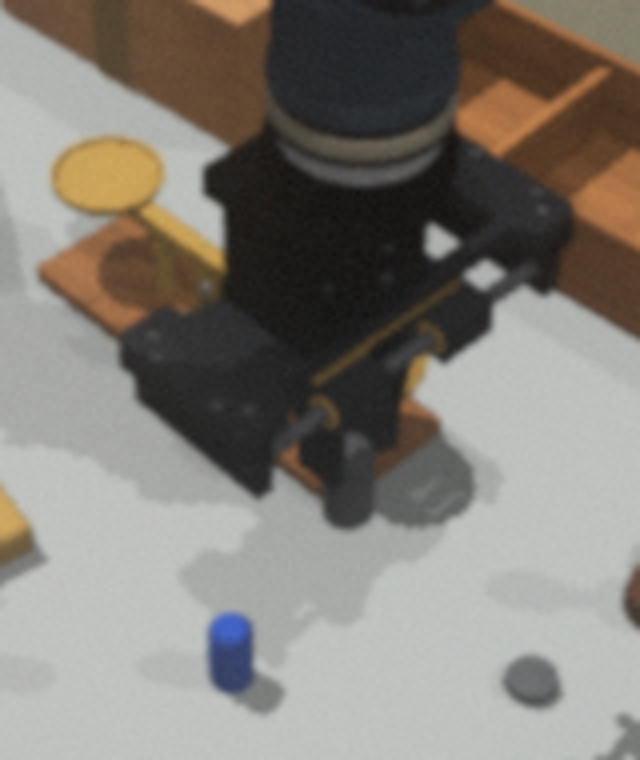

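Run:
```python
from h import *
c=cam('top'); s=cam('side'); print(robot.get_obs()['time'])
cv2.imwrite('pics/x.png',cv2.resize(c['pixels'][40:220,70:350,::-1],None,fx=2.8,fy=2.8,interpolation=cv2.INTER_CUBIC))
s0=cv2.imread('pics/side0.png'); cv2.imwrite('pics/y.png',cv2.resize(s0[40:200,150:350],None,fx=3.8,fy=3.8,interpolation=cv2.INTER_CUBIC))
```

```text
4.3
```

View pics/x.png

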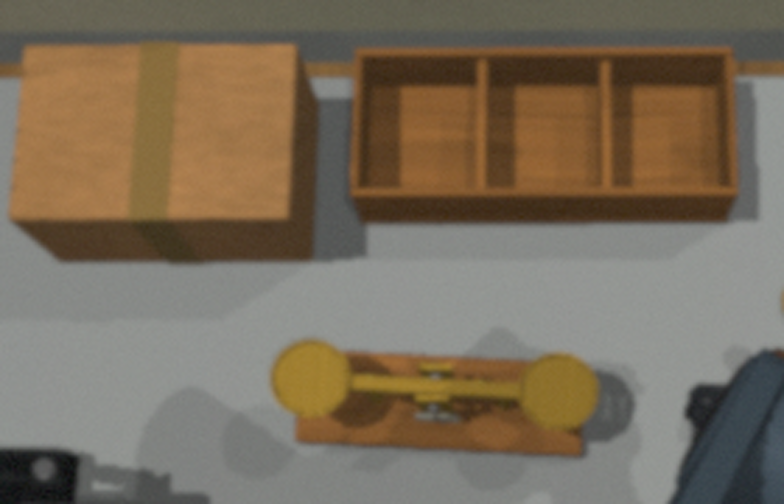

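View pics/y.png

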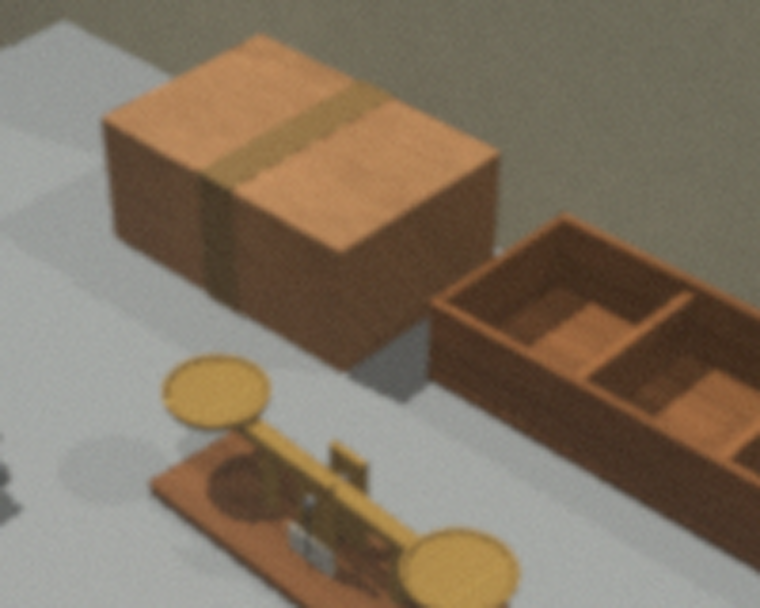

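Run:
```python
from h import *
c=cam('top'); s=cam('side')
print(tri(c,(173.6,117.9),s,(240,105.8)), at_z(c,181.4,132.9,0))
for p in [(70+295/2.8,40+345/2.8)]: print(at_z(c,*p,.078))
# pan ellipses via colour fit
t0=cv2.imread('pics/top0.png'); 
print(at_z(c,70+435/2.8,40+370/2.8,.09), tri(c,(70+435/2.8,40+368/2.8),s,(150+350/3.8,40+455/3.8))[0])
```

```text
(array([0.75094286, 0.20449086, 0.10843385]), np.float64(0.3960497649717663), np.float64(0.3786797074521358)) [0.75169143 0.20762316 0.        ]
[0.64271399 0.20287143 0.078     ]
[0.61629933 0.07641079 0.09      ] [0.62109281 0.0756373  0.08524038]
```

Emit:
{"op": "carry_out", "data": {
  "series": [
    [50,20,0,0,0,0,-1],
    [105,42,0,0,0,0,-1],
    [160,64,0,0,0,0,-1],
    [215,86,0,0,0,0,-1],
    [270,108,0,0,0,0,-1],
    [320,128,0,0,0,0,-1],
    [346,138,3,0,0,0,-1],
    [346,138,3,0,0,0,-1]
  ]
}}

```text
time: 5.4
position: [0.6129, 0.1915, 0.1979]
tool_rot: [0.731, 0.683, -0.001, -0.002]
ft_force: [-1.2, -0.6, -2.9]
grip_width: 0.0229
```

```bash
python3 sh.py .6148 .1886 .120 -3.7
python3 - <<'E'
from h import *
s=cam('side'); crop(s,'s5.png',120,40,320,240,3.6)
E
```

```text
t 5.4 pos [0.6129 0.1915 0.1979] yaw -3.9 grip 0.0229 F [-1.15 -0.62 -2.86] q [0.13 0.58 1.41 0.   1.16 0.2 ]
shift [-2.8  2.5 77.9] turn [-0.3  -0.05 -0.2 ]
```

View pics/s5.png

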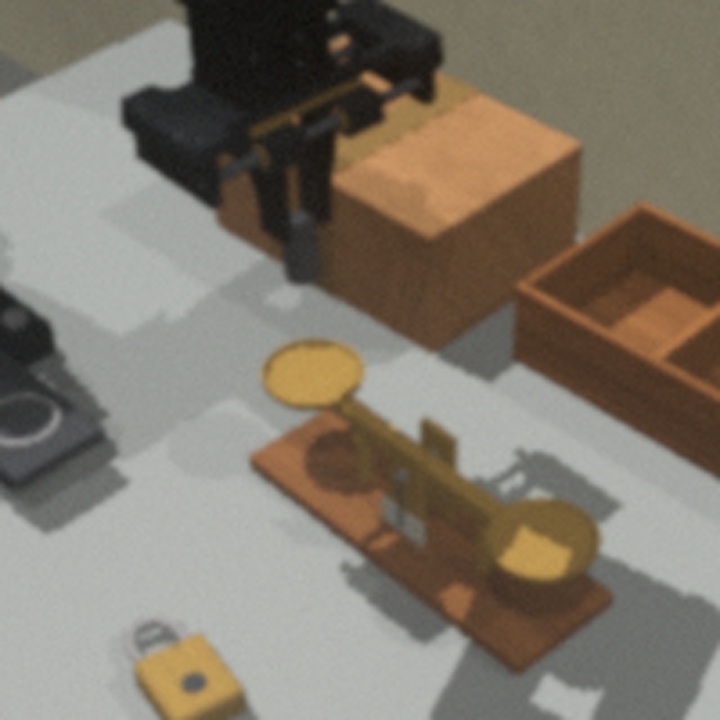

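Emit:
{"op": "carry_out", "data": {
  "series": [
    [-3,2.5,40,0,0,0,-1],
    [-3,2.5,75,0,0,0,-1],
    [-3,2.5,96,0,0,0,-1],
    [-3,2.5,96,0,0,0,-1]
  ]
}}

```text
time: 5.95
position: [0.6127, 0.1853, 0.1005]
tool_rot: [0.732, 0.682, -0.004, -0.003]
ft_force: [0.8, -1.0, -1.5]
grip_width: 0.0232
```

```bash
python3 sh.py .6148 .1886 .082 -3.7
python3 - <<'E'
from h import *
s=cam('side'); crop(s,'s6.png',170,110,250,170,9)
p=robot.get_obs()['position']
for z in (.0148,-.0292): q=proj(s,p-[0,0,z]); print(z,q,((q-[170,110]+.5)*9-.5).round())
for w in ([.6148,.1886,.076],): q=proj(s,w); print(((q-[170,110]+.5)*9-.5).round())
E
```

```text
t 5.95 pos [0.6127 0.1853 0.1005] yaw -4.06 grip 0.0232 F [ 0.84 -0.95 -1.45] q [0.12 0.7  1.48 0.   0.97 0.19]
shift [ 3.4  2.  18.5] turn [-0.55  0.06 -0.36]
0.0148 [206.56052339 140.72083134] [333. 280.]
-0.0292 [205.45576605 126.46640347] [323. 152.]
[332. 301.]
```

View pics/s6.png

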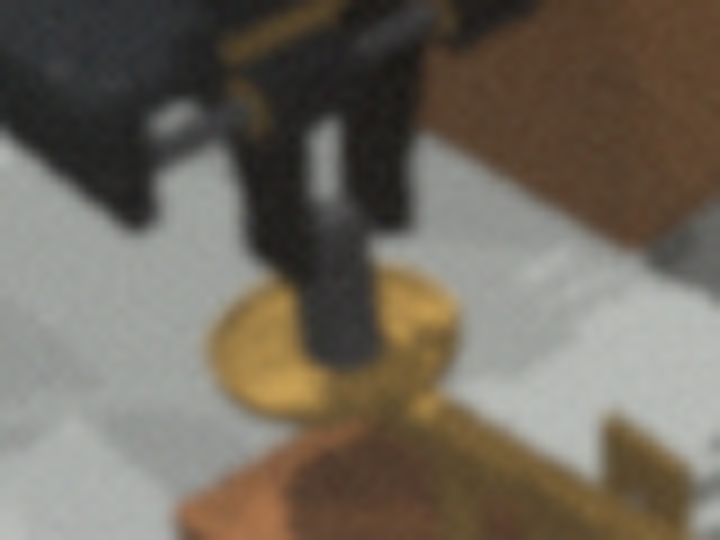

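Emit:
{"op": "carry_out", "data": {
  "series": [
    [0,0,-20,0,0,0,-1],
    [2,1,-24,0,0,0,-1],
    [3.4,2,-24,0,0,0,-1],
    [3.4,2,-24,0,0,0,-1],
    [3.4,2,-24,0,0,0,-1],
    [3.4,2,-24,0,0,0,-1]
  ]
}}

```text
time: 6.75
position: [0.6152, 0.1886, 0.1247]
tool_rot: [0.732, 0.682, -0.004, -0.003]
ft_force: [-0.1, -0.1, -2.5]
grip_width: 0.0231
```

```bash
python3 sh.py .6148 .1886 .1005 -3.7
python3 - <<'E'
from h import *
s=cam('side'); crop(s,'s7.png',170,110,250,170,9)
p=robot.get_obs()['position']
for z in (.036,-.008): q=proj(s,p-[0,0,z]); print(z,q,((q-[170,110]+.5)*9-.5).round())
E
```

```text
t 6.75 pos [0.6152 0.1886 0.1247] yaw -4.05 grip 0.0231 F [-0.09 -0.08 -2.47] q [0.12 0.67 1.46 0.   1.02 0.19]
shift [ 0.  -0.2 24.2] turn [-0.54  0.07 -0.35]
0.036 [206.2509726  138.94342805] [330. 264.]
-0.008 [205.13869876 124.65265172] [320. 136.]
```

View pics/s7.png

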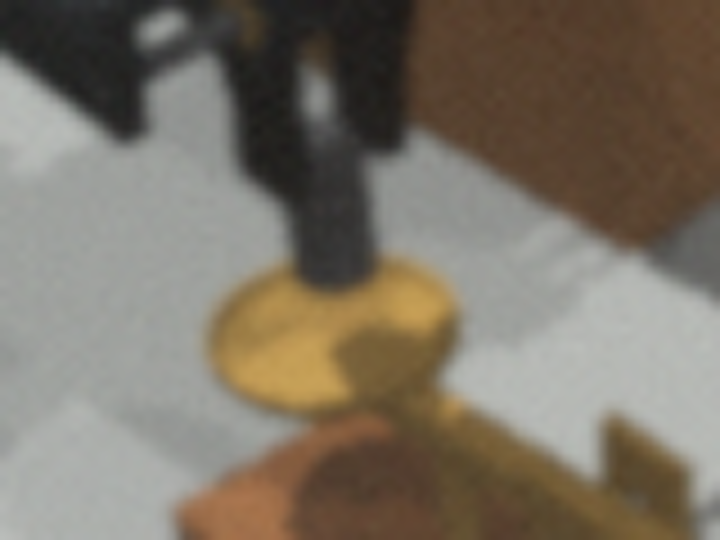

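Emit:
{"op": "carry_out", "data": {
  "series": [
    [0,0,12,0,0,0,-1],
    [0,0,23,0,0,0,-1],
    [0,0,24,0,0,0,-1],
    [0,0,24,0,0,0,-1],
    [0,0,24,0,0,0,-1]
  ]
}}

```text
time: 7.42
position: [0.6152, 0.1886, 0.1009]
tool_rot: [0.732, 0.682, -0.004, -0.003]
ft_force: [-0.4, 0.8, -2.2]
grip_width: 0.0231
```

```bash
python3 sh.py .6148 .1886 .1005 -3.7
python3 - <<'E'
from h import *
s=cam('side'); crop(s,'s8.png',170,110,250,170,9)
c=cam('top'); crop(c,'t8.png',130,130,230,220,7)
for w in ([.6148,.1886,.065],[.6148,.1986,.065],[.6248,.1886,.065]): q=proj(s,w); print(((q-[170,110]+.5)*9-.5).round())
E
```

```text
t 7.425 pos [0.6152 0.1886 0.1009] yaw -4.04 grip 0.0231 F [-0.37  0.75 -2.19] q [0.12 0.7  1.48 0.   0.97 0.19]
shift [ 0.  -0.4  0.4] turn [-0.52  0.07 -0.34]
[334. 332.]
[309. 316.]
[360. 315.]
```

View pics/s8.png

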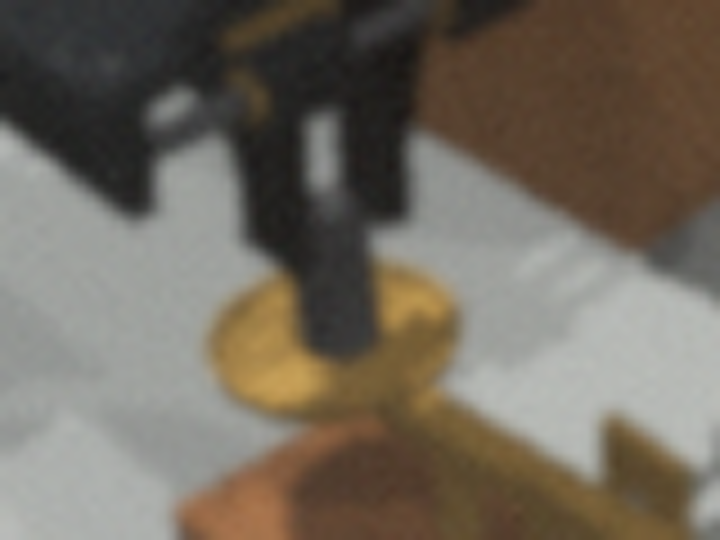

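View pics/t8.png

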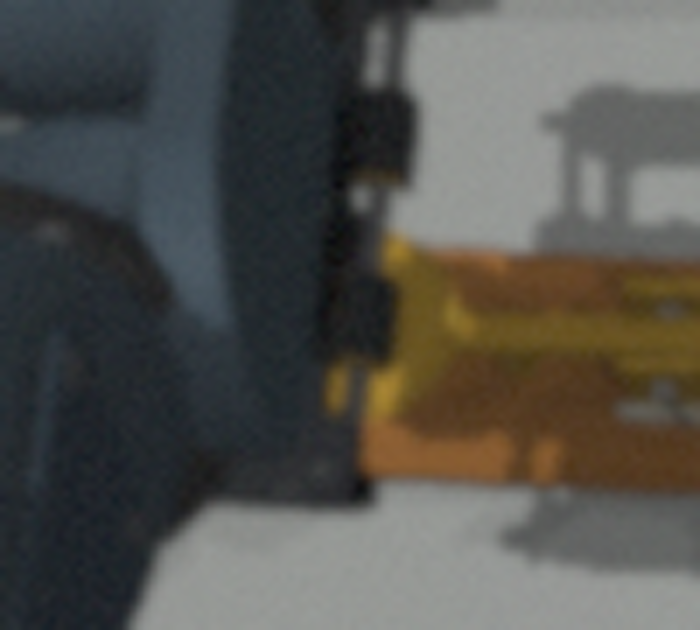

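Emit:
{"op": "carry_out", "data": {
  "series": [
    [0,0,0,0,0,0,0.2],
    [0,0,0,0,0,0,0.2],
    [0,0,0,0,0,0,0.2],
    [0,0,0,0,0,0,0.2],
    [0,0,-30,0,0,0,0.3],
    [0,0,-80,0,0,0,0.3],
    [0,0,-110,0,0,0,0.3],
    [0,0,-110,0,0,0,0.3]
  ]
}}

```text
time: 8.52
position: [0.6183, 0.1889, 0.2143]
tool_rot: [0.732, 0.682, -0.001, -0.001]
ft_force: [-0.2, 0.6, 0.5]
grip_width: 0.0565
```

```bash
python3 sh.py .4999 -.2971 .2 -3.7
python3 - <<'E'
from h import *
s=cam('side'); crop(s,'s9.png',160,110,310,230,5)
E
```

```text
t 8.525 pos [0.6183 0.1889 0.2143] yaw -4.04 grip 0.0565 F [-0.15  0.59  0.49] q [0.12 0.57 1.38 0.   1.19 0.19]
shift [-493.2  -83.8   14.4] turn [-0.1  -0.01 -0.34]
```

View pics/s9.png

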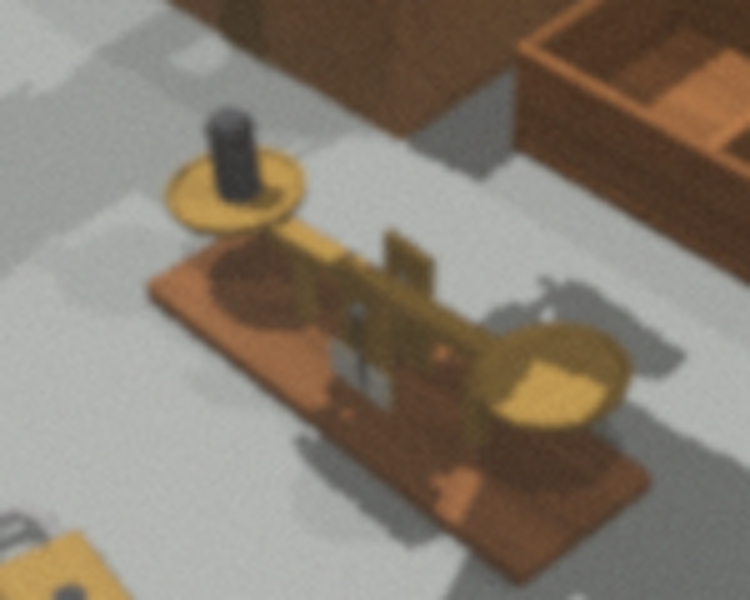

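Emit:
{"op": "carry_out", "data": {
  "series": [
    [-55,-9,0,0,0,0,1],
    [-115,-19,0,0,0,0,1],
    [-175,-29,0,0,0,0,1],
    [-235,-40,0,0,0,0,1],
    [-295,-50,0,0,0,0,1],
    [-355,-60,0,0,0,0,1],
    [-415,-70,0,0,0,0,1],
    [-470,-80,30,0,0,0,1]
  ]
}}

```text
time: 9.57
position: [0.5039, -0.2764, 0.1834]
tool_rot: [0.732, 0.682, -0.002, -0.0]
ft_force: [0.6, 0.3, -0.2]
grip_width: 0.0875
```

```bash
python3 sh.py .4999 -.2971 .1 -3.7
```

```text
t 9.575 pos [ 0.5039 -0.2764  0.1834] yaw -4.08 grip 0.0875 F [ 0.59  0.35 -0.2 ] q [-0.69  0.51  1.6  -0.    1.03 -0.62]
shift [-20.7  -2.2  83.5] turn [-0.21  0.15 -0.38]
```

Emit:
{"op": "carry_out", "data": {
  "series": [
    [-20,-2,40,0,0,0,1],
    [-20.7,-2.2,80,0,0,0,1],
    [-20.7,-2.2,84,0,0,0,1],
    [-20.7,-2.2,84,0,0,0,1]
  ]
}}

```text
time: 10.07
position: [0.4997, -0.2965, 0.0991]
tool_rot: [0.732, 0.682, -0.002, -0.001]
ft_force: [0.1, 0.8, 0.6]
grip_width: 0.0868
```

```bash
python3 sh.py .4999 -.2971 .013 -3.7
python3 - <<'E'
from h import *
s=cam('side'); crop(s,'s10.png',250,180,400,330,4)
E
```

```text
t 10.075 pos [ 0.4997 -0.2965  0.0991] yaw -4.05 grip 0.0868 F [0.09 0.84 0.59] q [-0.73  0.64  1.65 -0.01  0.86 -0.65]
shift [-0.4  0.6 86.1] turn [-0.28  0.09 -0.35]
```

View pics/s10.png

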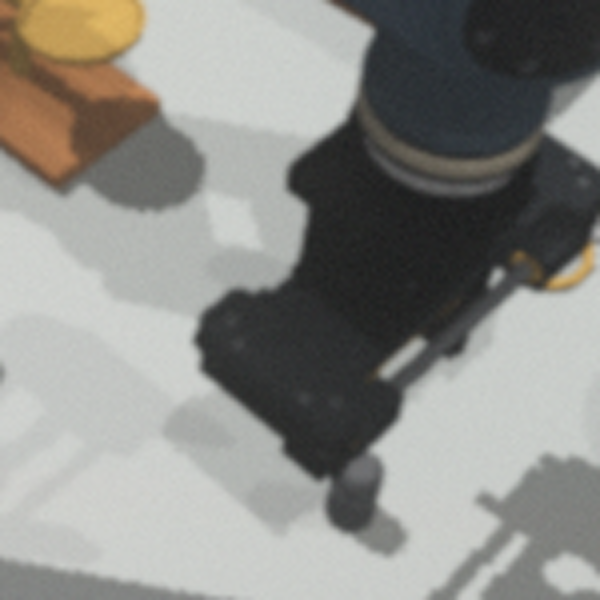

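Emit:
{"op": "carry_out", "data": {
  "series": [
    [0,0.6,40,0,0,0,0.6],
    [0,0.6,70,0,0,0,0.2],
    [0,0.6,81,0,0,0,0.2],
    [0,0.6,81,0,0,0,-1],
    [0,0.6,81,0,0,0,-1],
    [0,0.6,81,0,0,0,-1],
    [0,0.6,81,0,0,0,-1],
    [0,0.6,81,0,0,0,-1]
  ],
  "force": 20
}}

```text
time: 11.12
position: [0.5012, -0.2976, 0.0198]
tool_rot: [0.732, 0.682, -0.002, 0.001]
ft_force: [-0.6, 0.0, 3.7]
grip_width: 0.0235
```

Emit:
{"op": "carry_out", "data": {
  "series": [
    [0,0,0,0,0,0,-1],
    [0,0,0,0,0,0,-1]
  ]
}}

```text
time: 11.38
position: [0.5012, -0.2976, 0.0198]
tool_rot: [0.732, 0.682, -0.002, 0.001]
ft_force: [0.2, -0.1, 1.1]
grip_width: 0.0232
```

Emit:
{"op": "carry_out", "data": {
  "series": [
    [0,0,-30,0,0,0,-1],
    [0,0,-80,0,0,0,-1],
    [0,0,-140,0,0,0,-1],
    [0,0,-180,0,0,0,-1],
    [0,0,-190,0,0,0,-1]
  ]
}}

```text
time: 12.0
position: [0.5026, -0.2977, 0.2124]
tool_rot: [0.732, 0.682, -0.002, 0.003]
ft_force: [1.0, -0.1, -1.3]
grip_width: 0.0234
```

```bash
python3 sh.py .5995 -.0328 .2 -3.7
```

```text
t 12.0 pos [ 0.5026 -0.2977  0.2124] yaw -4.03 grip 0.0234 F [ 0.98 -0.07 -1.35] q [-0.72  0.48  1.55 -0.    1.1  -0.65]
shift [271.2  78.   10.7] turn [ 0.13  0.4  -0.33]
```

Emit:
{"op": "carry_out", "data": {
  "series": [
    [50,14,0,0,0,0,-1],
    [105,30,0,0,0,0,-1],
    [160,46,0,0,0,0,-1],
    [215,62,0,0,0,0,-1],
    [260,75,0,0,0,0,-1],
    [271,78,5,0,0,0,-1],
    [271,78,30,0,0,0,-1],
    [271,78,70,0,0,0,-1]
  ]
}}

```text
time: 13.0
position: [0.5997, -0.034, 0.1394]
tool_rot: [0.731, 0.682, -0.002, 0.004]
ft_force: [-0.6, 0.2, -1.0]
grip_width: 0.0234
```

```bash
python3 sh.py .5995 -.0328 .120 -3.7
```

```text
t 13.0 pos [ 0.5997 -0.034   0.1394] yaw -4.02 grip 0.0234 F [-0.64  0.19 -0.96] q [-0.24  0.6   1.57 -0.01  0.97 -0.16]
shift [ 1.3 -0.3 19.4] turn [ 0.17  0.45 -0.32]
```

Emit:
{"op": "carry_out", "data": {
  "series": [
    [1.3,0,16,0.2,0.5,0,-1],
    [1.3,0,18,0.2,0.5,0,-1],
    [1.3,0,18,0.2,0.5,0,-1]
  ]
}}

```text
time: 13.38
position: [0.6005, -0.0335, 0.122]
tool_rot: [0.732, 0.682, 0.0, 0.0]
ft_force: [0.2, -0.1, -0.6]
grip_width: 0.0237
```

```bash
python3 sh.py .5995 -.0328 .098 -3.7
python3 - <<'E'
from h import *
s=cam('side'); crop(s,'s11.png',180,110,310,210,6)
p=robot.get_obs()['position']
for z in (.0198,-.0242): q=proj(s,p-[0,0,z]); print(z,((q-[180,110]+.5)*6-.5).round())
E
```

```text
t 13.375 pos [ 0.6005 -0.0335  0.122 ] yaw -4.06 grip 0.0237 F [ 0.16 -0.08 -0.58] q [-0.24  0.62  1.58  0.    0.94 -0.17]
shift [ 0.6 -1.  24. ] turn [ 0.04 -0.04 -0.36]
0.0198 [547. 430.]
-0.0242 [551. 342.]
```

View pics/s11.png

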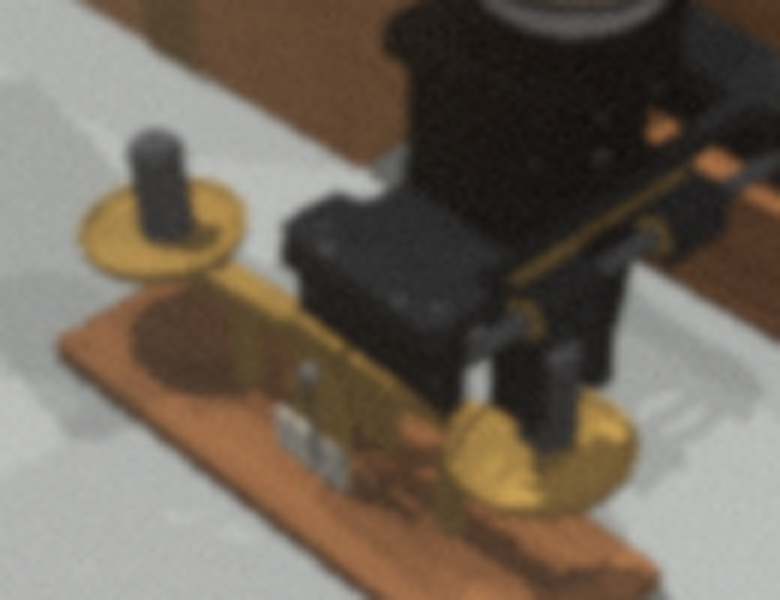

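Emit:
{"op": "carry_out", "data": {
  "series": [
    [0.6,-1,10,0,0,0,-1],
    [0.6,-1,18,0,0,0,-1],
    [0.6,-1,25,0,0,0,-1],
    [0.6,-1,25,0,0,0,-1],
    [0.6,-1,25,0,0,0,-1]
  ]
}}

```text
time: 14.05
position: [0.5999, -0.0328, 0.0975]
tool_rot: [0.732, 0.682, 0.001, 0.0]
ft_force: [-0.0, -1.6, 0.6]
grip_width: 0.0236
```

```bash
python3 sh.py .5995 -.0328 .098 -3.7
python3 - <<'E'
from h import *
s=cam('side'); crop(s,'s12.png',180,110,310,210,6)
E
```

```text
t 14.05 pos [ 0.5999 -0.0328  0.0975] yaw -4.05 grip 0.0236 F [-0.03 -1.61  0.56] q [-0.24  0.66  1.6   0.    0.88 -0.17]
shift [-0.1 -0.3 -0.5] turn [ 0.09 -0.03 -0.35]
```

View pics/s12.png

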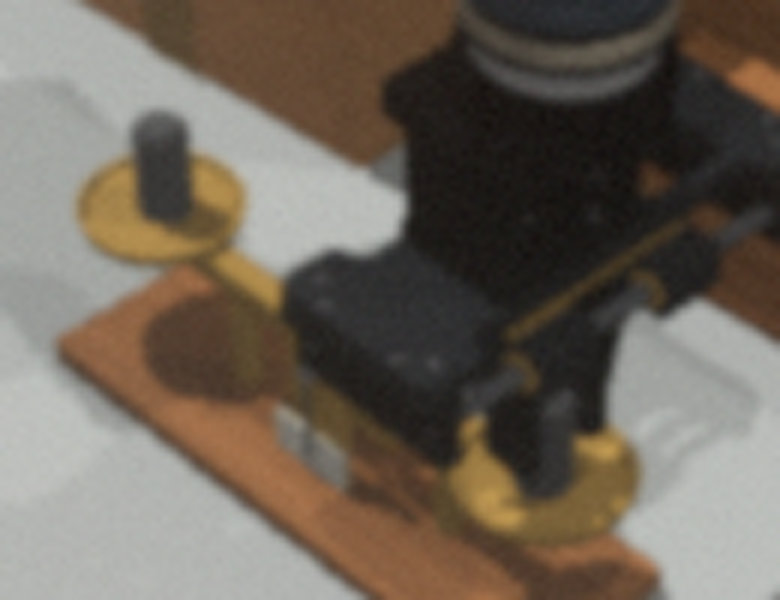

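Emit:
{"op": "carry_out", "data": {
  "series": [
    [0,0,0,0,0,0,0.2],
    [0,0,0,0,0,0,0.2],
    [0,0,-5,0,0,0,0.2],
    [0,0,-30,0,0,0,0.2],
    [0,0,-90,0,0,0,0.2],
    [0,0,-130,0,0,0,0.2],
    [0,0,-140,0,0,0,0.2],
    [0,0,-140,0,0,0,0.2]
  ]
}}

```text
time: 15.1
position: [0.5995, -0.0327, 0.2378]
tool_rot: [0.732, 0.682, 0.001, 0.001]
ft_force: [0.1, -0.3, -1.0]
grip_width: 0.0522
```

Emit:
{"op": "carry_out", "data": {
  "series": [
    [0,0,0,0,0,0,0.2],
    [0,0,0,0,0,0,0.2],
    [0,0,0,0,0,0,0.2],
    [0,0,0,0,0,0,0.2],
    [0,0,0,0,0,0,0.2],
    [0,0,0,0,0,0,0.2]
  ]
}}

```text
time: 15.85
position: [0.5995, -0.0327, 0.2378]
tool_rot: [0.732, 0.682, 0.001, 0.001]
ft_force: [1.1, -0.0, -0.0]
grip_width: 0.0521
```

```bash
python3 sh.py .6148 .1886 .21 -3.7
python3 - <<'E'
from h import *
s=cam('side'); crop(s,'s13.png',180,110,310,210,6)
E
```

```text
t 15.85 pos [ 0.5995 -0.0327  0.2378] yaw -4.04 grip 0.0521 F [ 1.06 -0.04 -0.05] q [-0.24  0.48  1.48  0.    1.18 -0.17]
shift [221.8  -0.4  27.9] turn [ 0.13 -0.02 -0.34]
```

View pics/s13.png

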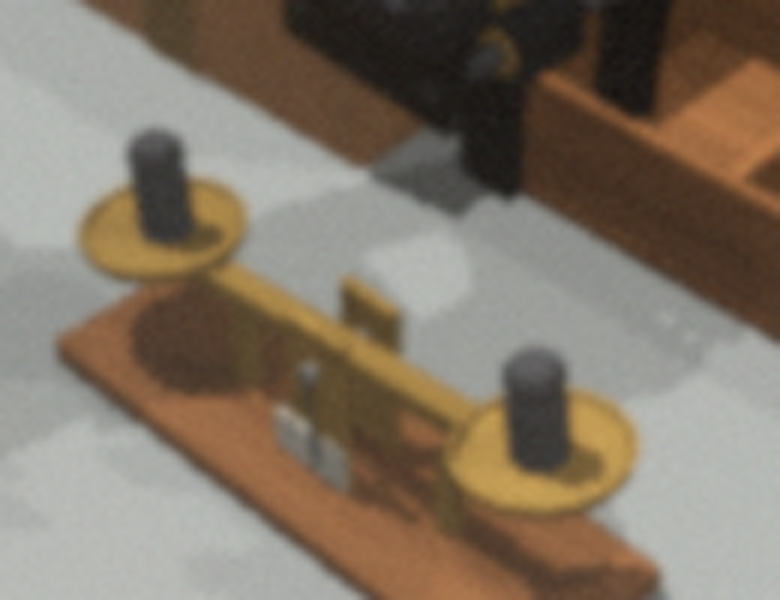

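Run:
```python
from h import *
c=cam('top'); crop(c,'t13.png',140,140,300,220,4.8)
s=cam('side')
for w in ([.615,.1885,.063],[.615,.1935,.1065]):
    print(((proj(s,w)-[180,110]+.5)*6-.5).round(), ((proj(c,w)-[140,140]+.5)*4.8-.5).round())
```

```text
[163. 225.] [203. 172.]
[148. 137.] [176. 151.]
```

View pics/t13.png

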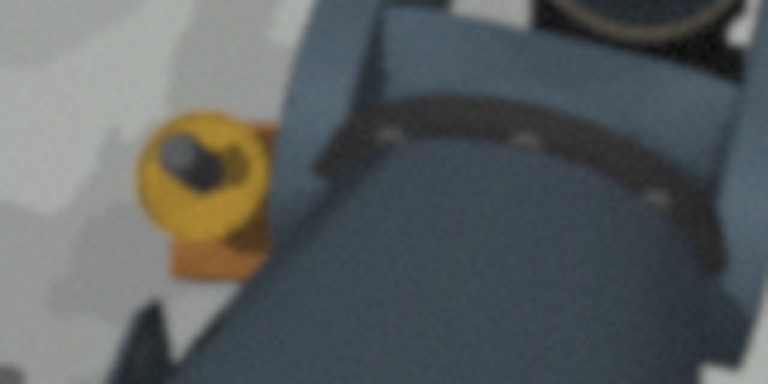

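Emit:
{"op": "carry_out", "data": {
  "series": [
    [55,0,5,0,0,0,0.2],
    [110,0,15,0,0,0,0.2],
    [165,-1,25,0,-2,0,0.2],
    [210,-1.5,28,0,-5,0,0.2],
    [226,-2,40,0,-6.9,0,0.2],
    [226,-2,70,0,-6.9,0,0.2],
    [226,-2,90,0,-6.9,0,0.2],
    [226,-2,90,0,-6.9,0,0.2]
  ]
}}

```text
time: 17.0
position: [0.6122, 0.1928, 0.1461]
tool_rot: [0.73, 0.681, -0.045, 0.041]
ft_force: [-0.3, -0.7, 0.1]
grip_width: 0.0522
```

```bash
python3 sh.py .614 .1905 .081 -3.7;  python3 - <<'E'
from h import *
s=cam('side'); crop(s,'s14.png',150,60,280,180,5.5)
print(R.from_quat(robot.get_obs()['tool_rot']).as_matrix()[:,2])
E
```

```text
t 17.0 pos [0.6122 0.1928 0.1461] yaw -4.03 grip 0.0522 F [-0.26 -0.71  0.14] q [ 0.19  0.66  1.42 -0.13  1.1   0.32]
shift [ 5.7  2.1 64.9] turn [-0.12  6.94 -0.32]
[-0.00738604 -0.11987108 -0.99276199]
```

View pics/s14.png

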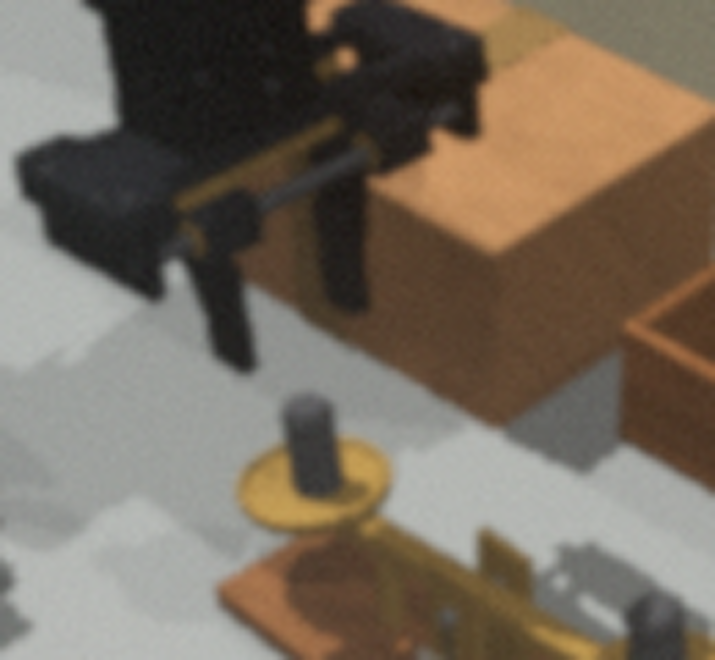

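Run:
```python
from h import *
s=cam('side'); o=robot.get_obs(); p=o['position']; M=R.from_quat(o['tool_rot']).as_matrix()
f=lambda w:((proj(s,w)-[150,60]+.5)*5.5-.5).round()
print(f(p))
for sy in (-1,1):
  for xx in (-.0095,.0095): print(sy,xx,f(p+M@[xx,sy*.0261,0]),f(p+M@[xx,sy*.041,0]))
for w in ([.6135,.1865,.063],[.6135,.1915,.1065],[.614,.1887,.081]): print(f(w))
im=s['pixels'];
```

```text
[294. 326.]
-1 -0.0095 [260. 359.] [233. 374.]
-1 0.0095 [233. 344.] [206. 358.]
1 -0.0095 [355. 308.] [381. 294.]
1 0.0095 [327. 293.] [353. 280.]
[315. 485.]
[302. 404.]
[310. 451.]
```

Emit:
{"op": "carry_out", "data": {
  "series": [
    [2.7,2.9,0,0,0,0,0.2],
    [2.7,2.9,25,0,0,0,0.2],
    [2.7,2.9,50,0,0,0,0.2],
    [2.7,2.9,64,0,0,0,0.2],
    [2.7,2.9,65,0,0,0,0.2],
    [2.7,2.9,65,0,0,0,0.2]
  ]
}}

```text
time: 17.85
position: [0.6177, 0.1878, 0.0845]
tool_rot: [0.73, 0.68, -0.042, 0.042]
ft_force: [0.4, -0.6, 0.1]
grip_width: 0.052
```

```bash
python3 sh.py .6148 .1875 .081 -3.7;  python3 - <<'E'
from h import *
s=cam('side'); crop(s,'s15.png',170,90,290,190,6)
E
```

```text
t 17.85 pos [0.6177 0.1878 0.0845] yaw -4.05 grip 0.052 F [ 0.37 -0.59  0.06] q [ 0.18  0.74  1.45 -0.14  0.98  0.33]
shift [-0.1 -2.9  3.6] turn [ 0.26  6.84 -0.37]
```

View pics/s15.png

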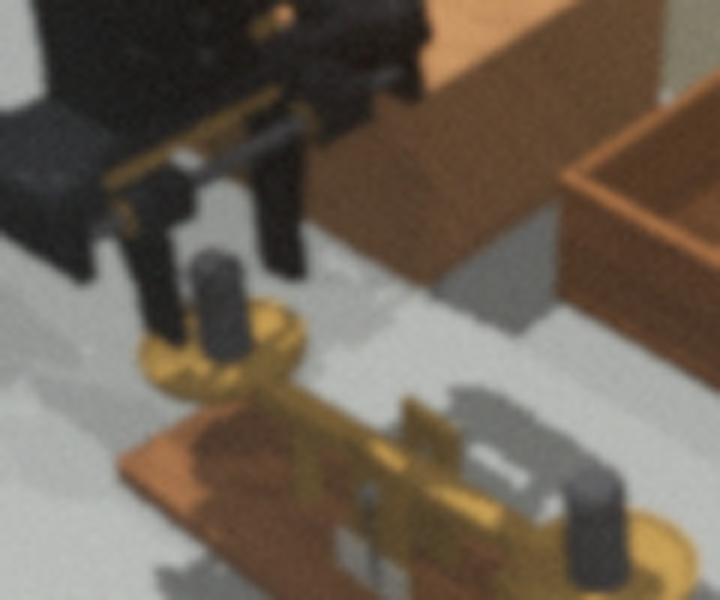

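Emit:
{"op": "carry_out", "data": {
  "series": [
    [0,-2.9,2,0,0,0,0.2],
    [0,-2.9,2.5,0,0,0,-0.1],
    [0,-2.9,2.5,0,0,0,-1],
    [0,-2.9,2.5,0,0,0,-1],
    [0,-2.9,2.5,0,0,0,-1],
    [0,-2.9,2.5,0,0,0,-1],
    [0,-2.9,2.5,0,0,0,-1],
    [0,-2.9,2.5,0,0,0,-1]
  ],
  "force": 25
}}

```text
time: 18.9
position: [0.615, 0.1878, 0.0823]
tool_rot: [0.73, 0.68, -0.042, 0.043]
ft_force: [-0.9, -0.2, 0.3]
grip_width: 0.0233
```

```bash
python3 sh.py .6148 .1875 .081 -3.7;  python3 - <<'E'
from h import *
s=cam('side'); crop(s,'s16.png',170,90,290,190,6)
E
```

```text
t 18.9 pos [0.615  0.1878 0.0823] yaw -4.04 grip 0.0233 F [-0.9  -0.15  0.28] q [ 0.18  0.74  1.46 -0.14  0.97  0.33]
shift [-0.1 -0.1  1.3] turn [ 0.3   6.83 -0.36]
```

View pics/s16.png

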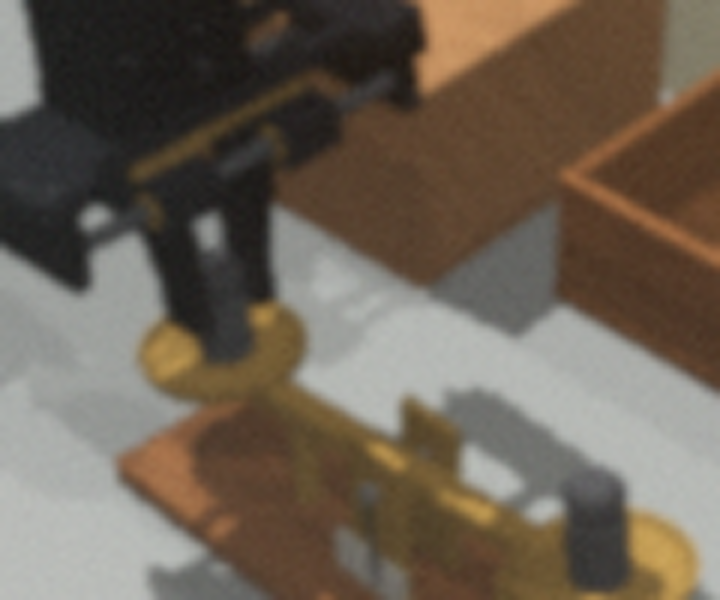

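Emit:
{"op": "carry_out", "data": {
  "series": [
    [-0.2,0,-2,0,0,0,-1],
    [-0.5,0,-4,0,0,0,-1],
    [-0.7,0,-6,0,0,0,-1],
    [-1,0,-8,0,0,0,-1],
    [-1.2,0,-10,0,0,0,-1],
    [-1.4,0,-12,0,0,0,-1],
    [-1.7,0,-14,0,0,0,-1],
    [-2,0,-16,0,0,0,-1]
  ]
}}

```text
time: 19.95
position: [0.6148, 0.1876, 0.0985]
tool_rot: [0.73, 0.68, -0.042, 0.043]
ft_force: [0.2, -0.3, -1.2]
grip_width: 0.0234
```

Emit:
{"op": "carry_out", "data": {
  "series": [
    [-0.2,0,-2,0,0,0,-1],
    [-0.5,0,-4,0,0,0,-1],
    [-0.7,0,-6,0,0,0,-1],
    [-1,0,-8,0,0,0,-1],
    [-1.2,0,-10,0,0,0,-1],
    [-1.4,0,-12,0,0,0,-1],
    [-1.7,0,-14,0,0,0,-1],
    [-2,0,-16,0,0,0,-1]
  ]
}}

```text
time: 20.95
position: [0.6146, 0.1877, 0.1146]
tool_rot: [0.73, 0.68, -0.042, 0.042]
ft_force: [-0.7, 0.2, -2.5]
grip_width: 0.0232
```

```bash
python3 sh.py .6148 .1875 .2 -3.7;  python3 - <<'E'
from h import *
s=cam('side'); crop(s,'s17.png',170,90,310,220,5)
E
```

```text
t 20.95 pos [0.6146 0.1877 0.1146] yaw -4.05 grip 0.0232 F [-0.72  0.2  -2.51] q [ 0.18  0.7   1.44 -0.14  1.03  0.32]
shift [-10.3   0.7 -84.7] turn [ 0.27  6.83 -0.36]
```

View pics/s17.png

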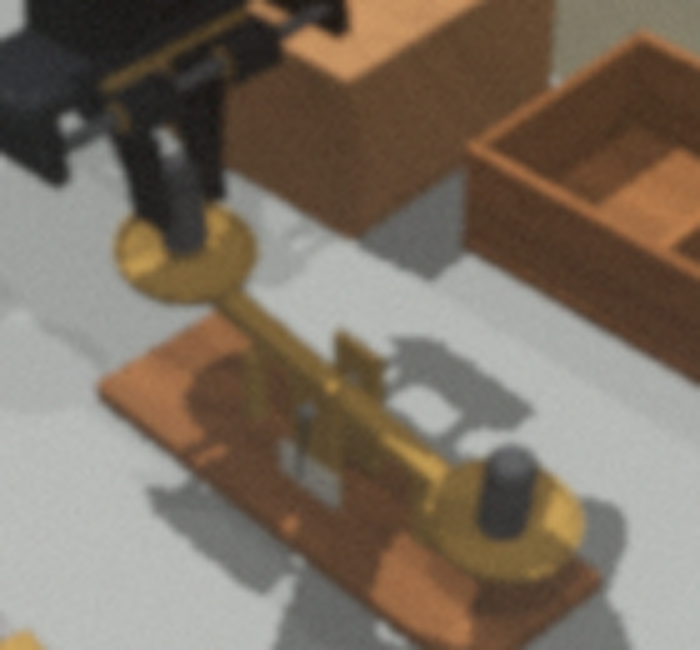

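Emit:
{"op": "carry_out", "data": {
  "series": [
    [-3,0,-15,0,0,0,-1],
    [-6,0,-45,0,3,0,-1],
    [-10,0.7,-80,0,6.8,0,-1],
    [-10.3,0.7,-85,0.3,6.8,0,-1],
    [-10.3,0.7,-85,0.3,6.8,0,-1]
  ]
}}

```text
time: 21.62
position: [0.6148, 0.1875, 0.2007]
tool_rot: [0.732, 0.682, -0.0, 0.001]
ft_force: [-0.6, -0.5, -3.0]
grip_width: 0.0237
```

```bash
python3 sh.py .4662 .3295 .2 -3.7
python3 - <<'E'
from h import *
s=cam('side','s18.png')
E
```

```text
t 21.625 pos [0.6148 0.1875 0.2007] yaw -4.07 grip 0.0237 F [-0.65 -0.55 -3.03] q [ 0.12  0.58  1.41 -0.    1.16  0.19]
shift [ 131.1 -158.3    0.4] turn [ 0.04  0.07 -0.37]
```

View pics/s18.png

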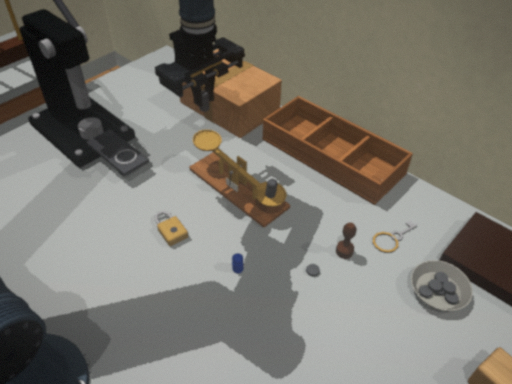

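Emit:
{"op": "carry_out", "data": {
  "series": [
    [30,-36,0,0,0,0,-1],
    [65,-78,0,0,0,0,-1],
    [100,-120,0,0,0,0,-1],
    [128,-153,10,0,0,0,-1],
    [131,-158,50,0,0,0,-1],
    [131,-158,90,0,0,0,-1],
    [131,-158,110,0,0,0,-1],
    [131,-158,110,0,0,0,-1]
  ]
}}

```text
time: 22.68
position: [0.4629, 0.3287, 0.0865]
tool_rot: [0.731, 0.682, -0.005, -0.001]
ft_force: [0.4, -0.4, -2.4]
grip_width: 0.0229
```

```bash
python3 sh.py .4662 .3295 .062 -3.7
python3 - <<'E'
from h import *
s=cam('side'); crop(s,'s19.png',60,80,190,190,6)
f=lambda w:((proj(s,w)-[60,80]+.5)*6-.5).round()
p=robot.get_obs()['position']
print(f(p-[0,0,.0194]),f(p+[0,0,.0246]),f([.4662,.3295,.042]),f([.4662,.3395,.042]),f([.4762,.3295,.042]))
E
```

```text
t 22.675 pos [0.4629 0.3287 0.0865] yaw -3.98 grip 0.0229 F [ 0.35 -0.44 -2.42] q [ 0.42  0.65  1.68 -0.    0.82  0.49]
shift [ 1.2  3.5 24.5] turn [-0.46  0.31 -0.28]
[379. 417.] [359. 333.] [394. 463.] [380. 452.] [414. 451.]
```

View pics/s19.png

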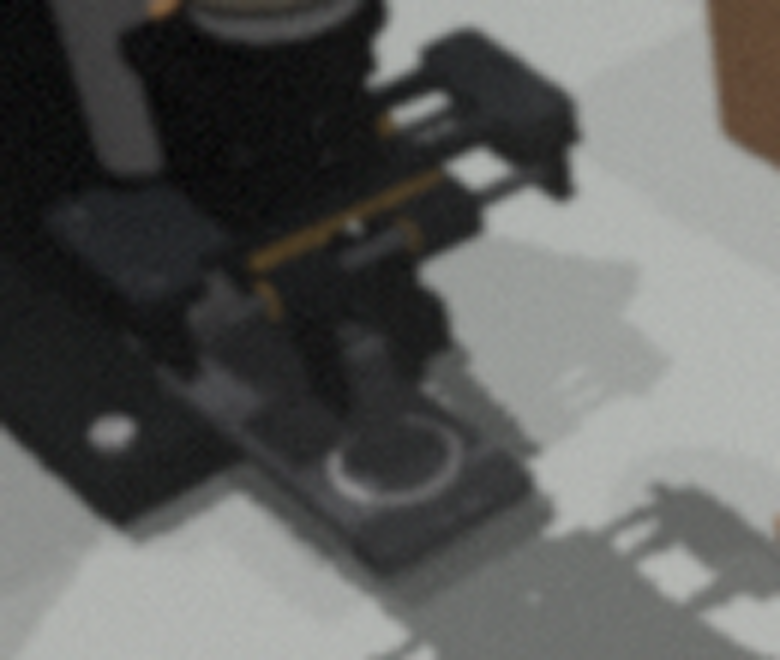

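Emit:
{"op": "carry_out", "data": {
  "series": [
    [1.2,3.5,0,0,0,0,-1],
    [1.2,3.5,8,-0.5,0.3,0,-1],
    [1.2,3.5,16,-0.5,0.3,0,-1],
    [1.2,3.5,22,-0.5,0.3,0,-1],
    [1.2,3.5,23,-0.5,0.3,0,-1],
    [1.2,3.5,23,-0.5,0.3,0,-1]
  ]
}}

```text
time: 23.48
position: [0.4677, 0.33, 0.0649]
tool_rot: [0.731, 0.682, 0.002, 0.001]
ft_force: [-0.5, 0.7, -2.7]
grip_width: 0.0235
```

```bash
python3 sh.py .4662 .3295 .0615 -3.7
python3 - <<'E'
from h import *
s=cam('side'); crop(s,'s20.png',80,110,170,180,8)
E
```

```text
t 23.475 pos [0.4677 0.33   0.0649] yaw -4.0 grip 0.0235 F [-0.53  0.72 -2.73] q [ 0.42  0.68  1.69 -0.    0.76  0.49]
shift [-0.6 -1.5  3.4] turn [ 0.21 -0.09 -0.3 ]
```

View pics/s20.png

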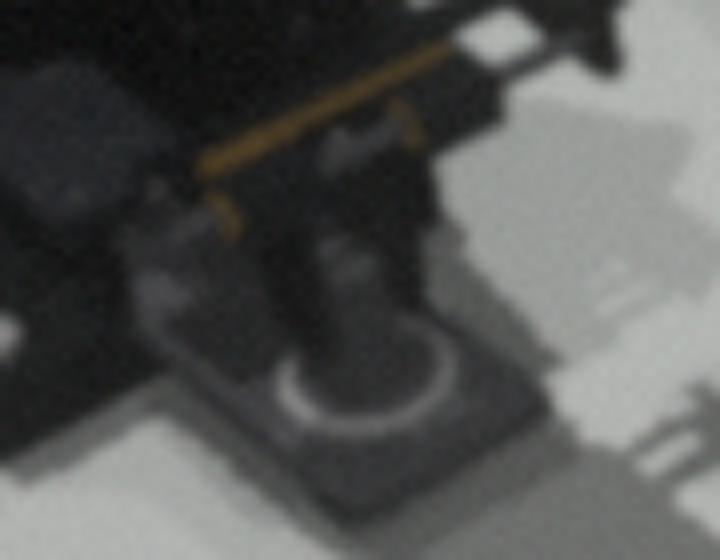

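Emit:
{"op": "carry_out", "data": {
  "series": [
    [-0.6,-1.5,1.5,0,0,0,-1],
    [-0.6,-1.5,2.5,0,0,0,-1],
    [-0.6,-1.5,3,0,0,0,-1],
    [-0.6,-1.5,3,0,0,0,-1]
  ]
}}

```text
time: 24.02
position: [0.4663, 0.3296, 0.062]
tool_rot: [0.731, 0.682, 0.002, 0.001]
ft_force: [-0.2, -0.2, -1.7]
grip_width: 0.0233
```

```bash
python3 sh.py .4662 .3295 .0615 -3.7
```

```text
t 24.025 pos [0.4663 0.3296 0.062 ] yaw -4.0 grip 0.0233 F [-0.2  -0.22 -1.69] q [ 0.42  0.68  1.7  -0.    0.76  0.49]
shift [-0.1 -0.1  0.5] turn [ 0.23 -0.1  -0.3 ]
```

Emit:
{"op": "carry_out", "data": {
  "series": [
    [0,0,0.7,0,0,0,-1],
    [0,0,1.4,0,0,0,-1],
    [0,0,1.4,0,0,0,-1]
  ]
}}

```text
time: 24.4
position: [0.4665, 0.3297, 0.0614]
tool_rot: [0.731, 0.682, 0.002, 0.001]
ft_force: [-1.1, -0.9, 4.4]
grip_width: 0.0236
```

Contact is felt (+4.4 N upward), so I release and rise.

Emit:
{"op": "carry_out", "data": {
  "series": [
    [0,0,0.3,0,0,0,0],
    [0,0,0.3,0,0,0,0.1],
    [0,0,0.3,0,0,0,0.1],
    [0,0,0.3,0,0,0,0.1],
    [0,0,-20,0,0,0,0.1],
    [0,0,-60,0,0,0,0.1],
    [0,0,-120,0,0,0,0.1],
    [0,0,-140,0,0,0,0.1]
  ]
}}

```text
time: 25.4
position: [0.4677, 0.3304, 0.2052]
tool_rot: [0.731, 0.682, 0.006, 0.002]
ft_force: [0.7, 0.2, -0.5]
grip_width: 0.0479
```

Emit:
{"op": "carry_out", "data": {
  "series": [
    [-40,-20,-20,0,0,0,0.1],
    [-90,-40,-20,0,0,0,0.1],
    [-140,-60,-20,0,0,0,0.1],
    [-190,-60,-20,0,0,0,0.1],
    [-240,-60,-20,0,0,0,0.1],
    [-290,-60,-20,0,0,0,0.1],
    [-300,-60,-20,0,0,0,0.1]
  ]
}}

```text
time: 26.28
position: [0.3867, 0.033, 0.2231]
tool_rot: [0.733, 0.68, 0.006, 0.002]
ft_force: [0.0, -0.2, -0.1]
grip_width: 0.0477
```

Run:
```python
from h import *
s=cam('side','s21.png'); crop(s,'s22.png',80,100,300,230,3.6)
c=cam('top','t21.png')
print(robot.get_obs()['position'],robot.get_obs()['time'])
```

```text
[0.38685063 0.03453986 0.22298623] 26.375
```

View pics/s22.png

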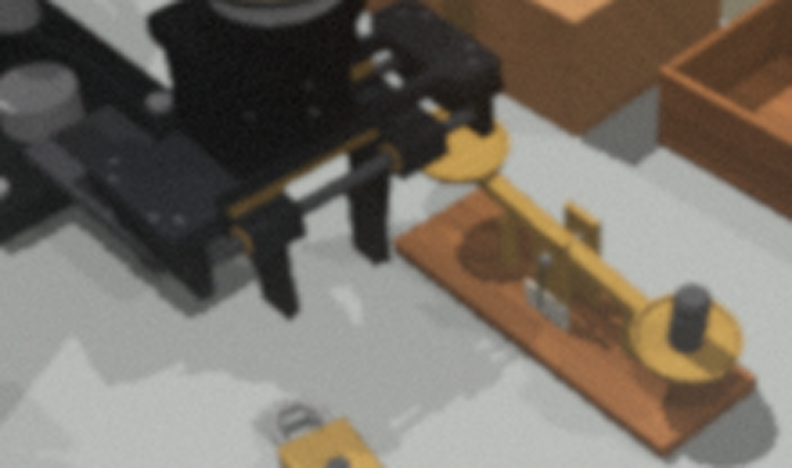

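View pics/t21.png

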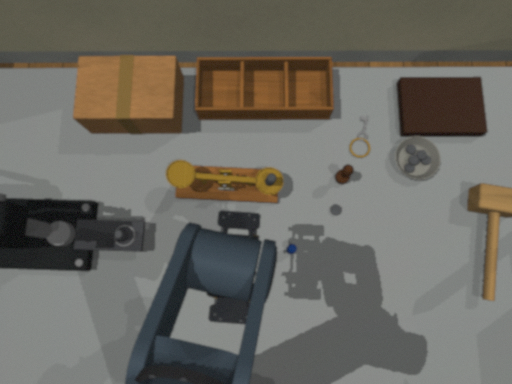

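Right-pan blank at (271,180) in the top view; seat blank near (124,235). I'll move the arm further aside to see the seat from the side camera.

Emit:
{"op": "carry_out", "data": {
  "series": [
    [-50,0,0,0,0,0,0.1],
    [-100,0,0,0,0,0,0.1],
    [-150,10,0,0,0,0,0.1],
    [-200,20,0,0,0,0,0.1],
    [-250,30,0,0,0,0,0.1],
    [-250,30,0,0,0,0,0.1]
  ]
}}

```text
time: 27.12
position: [0.4008, -0.2196, 0.222]
tool_rot: [0.733, 0.68, 0.006, 0.004]
ft_force: [-0.7, 0.1, 0.3]
grip_width: 0.0479
```

Run:
```python
from h import *
s=cam('side','s23.png'); crop(s,'s24.png',80,100,180,180,7)
c=cam('top'); crop(c,'t24.png',80,150,300,270,3.6)
for w in ([.4662,.3295,.042],[.4662,.3295,.086]): print(((proj(s,w)-[80,100]+.5)*7-.5).round(), ((proj(c,w)-[80,150]+.5)*3.6-.5).round())
```

```text
[320. 400.] [164. 308.]
[297. 305.] [141. 302.]
```

View pics/s24.png

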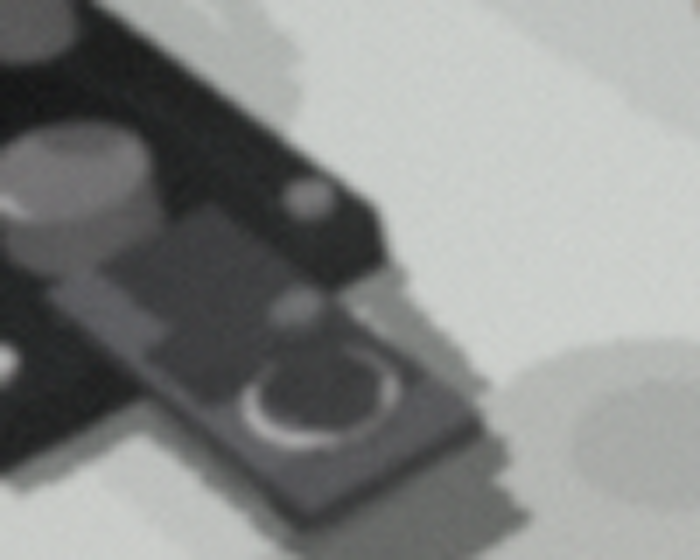

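View pics/t24.png

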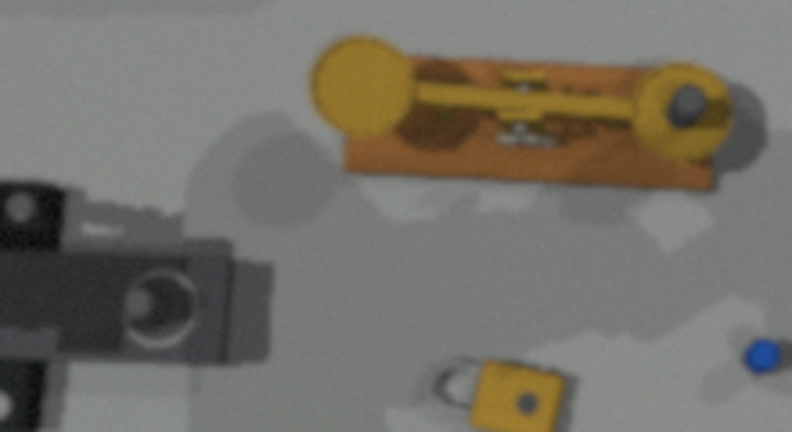

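View pics/s23.png

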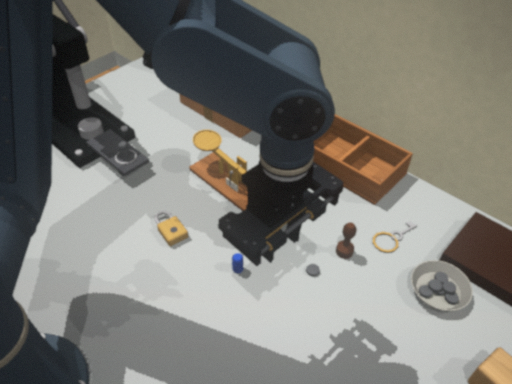

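Run:
```python
from h import *
print(robot.hand_in())
```

```text
the job is handed in; nothing more can be done
None
```

I weighed the two blanks and stood the heavier one in the press seat. The job is handed in at about 27 s on the robot's clock.

- **Weighing:** I stood one blank in the middle of each pan, about 2 mm off centre at most. I let go with the beam near level, and the left pan dropped to its stop.
- **Seating:** I took the left blank off slowly so the beam swung gently. I lowered it into the seat until I felt about 4 N of contact, then let go and moved the arm clear.
- **Last pictures:** The seat blank's top was within 1 pixel of where an upright, centred blank should show, in both cameras. The lighter blank stood upright near the middle of the right pan in the last top view, and the blue look-alike was not touched. By then the arm hid the right pan from the side camera, which had shown the blank upright about a second earlier.
- **Slips along the way:**
  - I started lifting the first blank before the fingers had fully closed, so they held it only near its top.
  - It therefore met the left pan sooner than planned. I raised it, corrected the position by a few millimetres and set it down again. It stood properly for the weighing.

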